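Open the ratchet phone holder

TASK

Open the phone holder: press the release tab on its sliding jaw down until it snaps over and stays down, then push the sliding jaw back along its bar, away from the fixed jaw, until it stands against its end stop. Only press and push with the fingers: grip nothing, leave the release down, and leave the phone lying on the holder's bed and the things on the desk where they are.

Things in the scene. Friction and masses are not known exactly. Their poses are not given: they have to be found in the camera images.
- holder: grey bench holder for phones, screwed to the desk: base plate 100 x 285 mm (x -62 to +38, y -135 to +150 mm from its origin, which lies on the desk), bed 10 mm above the desk. z is up; y runs along the bar in the direction in which the sliding jaw opens. The fixed jaw, 110 mm wide, top 46 mm above the desk, has its gripping face at y = -110 mm.
- end_stop (a point): top of the small end stop block (30 x 18 mm, 30 mm above the desk) on the far end of the toothed steel bar; the bar is 14 mm wide, lies along the holder's y at x = -50 mm (the robot's side) and reaches 26 mm above the desk.
- jaw (a joint): sliding jaw along the bar, m. 0: 75 mm between the jaw faces; grows as the jaw opens; 0.090: against its end stop (165 mm between the faces). Until the release is down the ratchet lets it move only toward the fixed jaw, with up to 6 mm of play; then it slides both ways with about 3 N of friction and stays where it is left.
- release (a joint): release lever on the sliding jaw, rad. 0: up, pawl in the teeth (up to 0.12 if the pawl rests on a tooth); 0.32: fully down, pawl clear. An over-centre spring drives it up below 0.18, and above 0.18 drives it down and keeps it there. Pressing takes 4 to 8 N at first, then less; the tab's middle sinks about 15 mm and moves about 7 mm toward the holder's +y.
- release_tab (a point): middle of the top of the release tab, a ribbed black paddle 26 mm (holder x) by 28 mm (holder y), 4 mm thick. Fully up, its top is 53 mm above the desk, 85 mm behind the jaw's face (holder +y); it tilts down and away when pressed. It moves with the lever.
- jaw_face (a point): point at mid-width on the gripping face of the sliding jaw, 44 mm above the desk; the face looks to the holder's -y (to the fixed jaw), is 104 mm wide (holder x) and reaches up to 59 mm above the desk; the jaw plate is 14 mm thick. Push here toward the holder's +y to open. Moves with the jaw.
- phone: small black phone, 66 (x) x 50 (y) x 8 mm, lying loose on the bed between the jaws, its top 18 mm above the desk. Origin: centre of its underside.
- flux_tin: round white flux tin, 47 mm across, 18 mm high, on the desk beyond the holder. Origin: centre of its underside. A bystander.
- tip_tin: small round lidded tin, light brown, 25 mm across, 24 mm high, standing on the desk to the left of the holder. Origin: centre of its underside. A bystander.
- reel: small reel of solder with black flanges, 58 mm across, 36 mm high, standing on the desk beyond the holder. Origin: centre of its underside. A bystander.

How it is judged (in metres and radians):
On the way, in this order (a step that is already met when the one before it is completed fails the run):
1. the release is pressed down and has snapped over while the jaw still stands where it was (within 15 mm) (value of joint release above 0.28 rad and distance of jaw_face from where it was at the start of the episode below 0.015 m), for 0.1 s.
2. the sliding jaw has been pushed to its end stop (within 4 mm) (value of joint jaw above 0.086 m), for 0.2 s.
At the end, for the whole second after the job is handed in: the sliding jaw is within 4 mm of its end stop, the release is fully down (above 0.28 rad), the phone lies at rest on the bed within 10 mm of where it was, and the reel, flux tin and small tin are within 15 mm of where they were (value of joint jaw above 0.086 m and value of joint release above 0.28 rad and distance of phone from where it was at the start of the episode below 0.01 m and height (world z) of phone below 0.014 m and linear speed of phone below 0.01 m/s and distance of each of reel, flux_tin, tip_tin from where it was at the start of the episode below 0.015 m); the robot touches nothing.
It fails at once if the jaw is forced open by more than 15 mm with the release up (value of joint release below 0.15 rad and distance of jaw_face from where it was at the start of the episode above 0.015 m and value of joint jaw above 0.016 m).
It fails at once if the sliding jaw is gripped: the fingers press on its face and its back at the same time (contact force between the fingers and jaw_c0 above 2 N and contact force between the fingers and jaw_c1 above 2 N).
It fails at once if the phone is lifted or pushed away (distance of phone from where it was at the start of the episode above 0.012 m or height (world z) of phone above 0.016 m).
It fails at once if a bystander (reel, flux tin, small tin) is pushed away or lifted (distance of any of reel, flux_tin, tip_tin from where it was at the start of the episode above 0.02 m).
It also fails if it takes over 38 s, if anything falls off the work surface, if the arm or the gripper's body presses on something with over 40 N, if the wrist force passes 120 N, or if a joint passes its speed limit or range.

ROBOT

A 6-joint arm with a two-finger parallel gripper is mounted at the origin on a cart in front of the work surface, level with it; the furniture and walls round the work are solid. World frame = base frame: x ahead of the robot, y to its left, z up, the work surface at z = 0. Lengths are in mm, angles in degrees, forces in N, time in s.
With the tool pointing down it reaches from about 325 to 925 mm from the base axis. Payload 3.1 kg.
Tool frame: the origin (TCP) lies at the very end of the fingers, on their centre line; the grasp point (between the pads) lies grasp_offset behind it (grasp_offset is the distance from the TCP to the grasp point, in mm); z points along the fingers, x is the direction in which the jaws open and shut, and the axes are right-handed (so a half turn about z gives the same grasp; the last joint's range is limited). The gripper opens to 85 mm and grips with 20 to 120 N. Pads are 22 mm wide; open, the fingers measure 114 mm over their backs; the gripper's body (76 mm by 85 mm) begins 54 mm behind the grasp point. The pads swing forward as they close: fully open they stand 13 mm farther back than shut.
Start: joints at [70.577, 12.427, 92.441, -0, 75.132, -6.429], TCP at [140.518, 609.011, 231.3] pointing down, gripper open.
Joint ranges: [-157.48, 157.48], [-44.54, 120.13], [17.64, 146.25], [-64.5, 244.5], [7.68, 150.69], [-147.95, 147.95]. Speed limits (degrees/s): [159.86, 159.86, 180, 180, 180, 180].

INTERFACE

Orientations are given as [roll, pitch, yaw] about the fixed x, y, z axes, in that order (R = Rz(yaw) Ry(pitch) Rx(roll)).
In Python, from station import * gives the robot as it stands. Calls block until the motion is done:
- goto(position, orientation): joint-space move of the TCP to a pose.
- move_l(position, attitude=None, speed=150): straight line of the TCP; attitude=None keeps the orientation; speed is the mean speed in mm/s.
- move_j(angles): joint-space move.
- grip(opening, squeeze=None): finger opening in mm; squeeze is the grip in N (None keeps the last); returns when the fingers have stopped.
- wait(seconds).
- solve_ik(position, orientation): joint angles nearest the present ones, or None.
- get_obs(): the state.
- get_image(name): name is "scene" or "side" or "wrist"; returns the picture (384x512x3 uint8, red, green, blue); there is no depth.
- get_calibration(name): a dict with "fx", "fy", "cx", "cy" (pixels), "D" ([k1, k2, p1, p2, k3] as OpenCV has them; the pictures are not rectified), "R" (3x3) and "t" (3): a world point X has camera coordinates R X + t; the wrist camera has in their place "mount" (4x4, takes a point from camera to tool coordinates, whose origin is the TCP and whose axes are the tool frame's). Camera axes: x right, y down, z forward; pixel columns grow to the right and rows downward; lengths in mm; the calibration is good to about 2 mm. A picture is of the moment at which its call begins: read the wrist's pose just before it. get_calibration takes no time and is no camera call.
A pose or a line that the arm cannot do raises Unreachable and nothing moves.
- sign_off(): hands the job in, once; it reports no verdict.
Trained networks look in the newest picture that a camera, given by its name, has taken for a name from the list of things; names that differ only in an ending like _2 or _b are one class to them, and where a whole thing is asked for, a point or a joint stands for the part that bears it (a point fixed in the world has none). Each returns a list of dicts, best first, with "score" (0 to 1); they miss things now and then, are a little off and sometimes report something else, mostly with a low value. They report only what shows in the picture. A call takes as long as a camera call.
- spot_in(name, camera): "extent" ([centre column, centre row, width, height] in pixels, round what is visible of it).
- regions_of(name, camera): "region" (384x512 bool, what is visible of it) and "extent" ([centre column, centre row, width, height] in pixels, round what is visible of it).
The state is a dict: "t": time; "joint_pos": joint angles; "qvel": joint speeds; "effort": joint torques, N m; "tcp_pos": TCP position; "ee_rot": TCP orientation; "wrist_force": force on the tool from outside, world axes, zero at the start; "moment": the same for the moment, N m; "grip_width": finger opening in mm.
Only numpy, scipy, OpenCV 4.12 (cv2) and the standard library are available. Lean on these libraries where they do the work, as an engineer would, in place of code of your own. Each camera call takes 0.05 s, during which the arm holds its last target.

## Working session

There is one attempt and no reset: what is moved stays moved. The work goes in short steps, each a Python script; the robot and the scene stay as the last script left them, time stands still between calls to the robot, and variables do not carry over. Pictures are saved under pics/ and viewed, and the job is handed in when it is done.

```bash
ls; mkdir -p pics; python3 - <<'E'
from station import *
import cv2
o=get_obs(); print(o)
for n in ["scene","side","wrist"]:
    im=get_image(n); cv2.imwrite(f"pics/a_{n}.png",im[:,:,::-1]); print(n,get_calibration(n))
    for k in ["holder","end_stop","release_tab","jaw_face","phone","flux_tin","tip_tin","reel"]:
        r=spot_in(k,n); print(k,[(x["score"],[round(v) for v in x["extent"]]) for x in r[:2]])
E
```

```text
pics
{'t': 0.0, 'joint_pos': array([ 7.05769575e+01,  1.24785668e+01,  9.25307718e+01, -5.54895849e-04,
        7.51320033e+01, -6.42902203e+00]), 'qvel': array([ 0.04161754, -0.01406005,  0.02214032,  0.00613471,  0.06561003,
       -0.06143535]), 'effort': array([ 1.84752556e-03, -3.96829712e+01, -3.03859341e+01, -1.47397691e-04,
        9.54757706e-03,  1.58581474e-05]), 'tcp_pos': array([140.23694605, 608.20594254, 229.92779354]), 'ee_rot': array([-1.79984706e+02,  1.40513019e-01,  7.70061413e+01]), 'wrist_force': array([ 0.1643428 , -0.60258397, -0.17574886]), 'moment': array([-0.01757189,  0.0077016 , -0.02307172]), 'grip_width': 85.40660588397103}
scene {'fx': 476.4282350079063, 'fy': 476.4282350079063, 'cx': 254.8301769219725, 'cy': 192.305164664201, 'D': array([-0.20058567,  0.        ,  0.        ,  0.        ,  0.        ]), 'R': array([[-0.51129772, -0.85915225, -0.02078568],
       [-0.43211832,  0.27791776, -0.8579251 ],
       [ 0.74286499, -0.42967328, -0.51335414]]), 't': array([413.67791975, 254.11677878, 522.43000419])}
holder [(0.9, [293, 227, 156, 98])]
end_stop 
[... 1021 characters left out ...]
71.37612075471884, 'fy': 271.37612075471884, 'cx': 255.0119309888257, 'cy': 195.24261806534759, 'D': array([0.0041673, 0.       , 0.       , 0.       , 0.       ]), 'mount': array([[ 9.99999690e-01, -6.65174349e-04, -4.20452855e-04,
         3.01566006e-01],
       [ 7.56310731e-04,  9.59978418e-01,  2.80072965e-01,
        -7.04851276e+01],
       [ 2.17328315e-04, -2.80073196e-01,  9.59978624e-01,
        -1.41611246e+02],
       [ 0.00000000e+00,  0.00000000e+00,  0.00000000e+00,
         1.00000000e+00]])}
holder [(0.45, [78, 379, 23, 7])]
end_stop [(0.5, [77, 380, 17, 8])]
release_tab []
jaw_face []
phone []
flux_tin [(0.18, [77, 380, 17, 8])]
tip_tin [(0.38, [113, 380, 12, 3])]
reel []
```

```bash
python3 - <<'E'
import cv2
a=cv2.imread("pics/a_scene.png")[150:310,190:390]; cv2.imwrite("pics/a1.png",cv2.resize(a,None,fx=3.75,fy=3.75,interpolation=cv2.INTER_CUBIC))
a=cv2.imread("pics/a_side.png")[180:340,170:370]; cv2.imwrite("pics/a2.png",cv2.resize(a,None,fx=3.75,fy=3.75,interpolation=cv2.INTER_CUBIC))
E
```

```text
(no output)
```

View pics/a1.png

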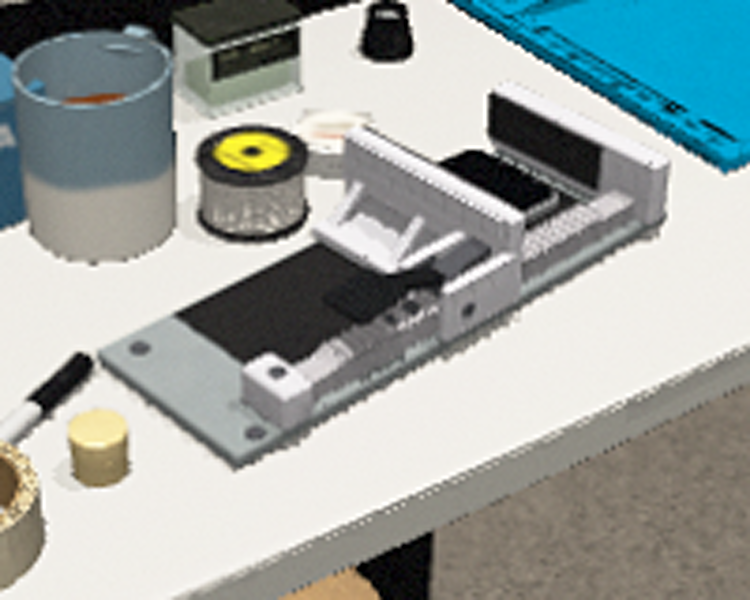

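View pics/a2.png

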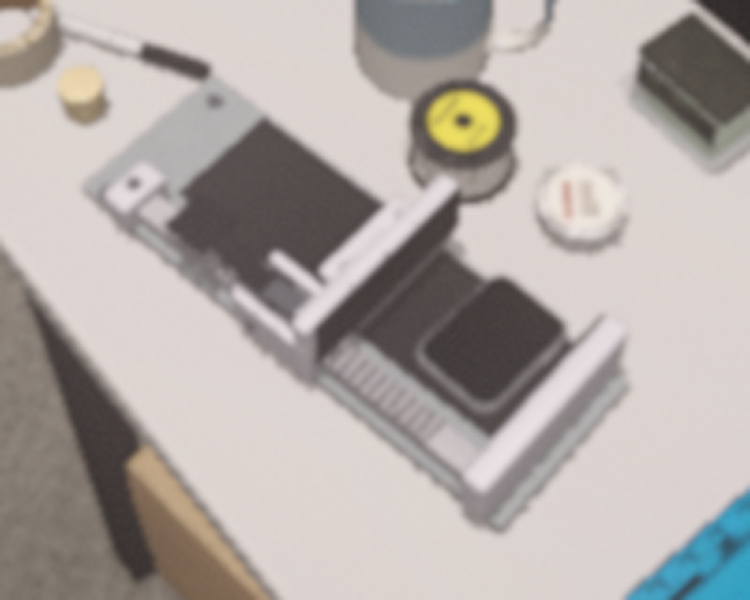

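View pics/a_side.png

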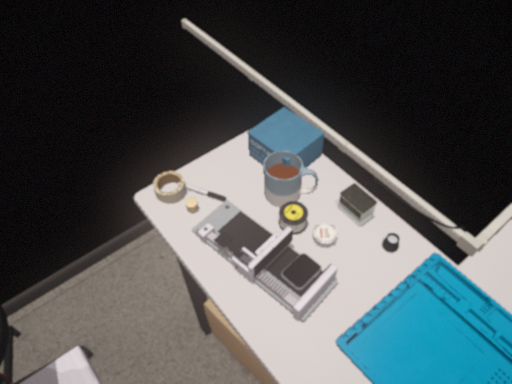

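The scene view shows the holder with its bar on the robot's side, the tab at full-frame about (295,226), and the end stop at about (264,249). The reel and flux tin are behind it, and the tip tin is at about (216,270). I'll fit the holder pose next.

```bash
cat > h.py <<'E'
import numpy as np,cv2
from station import *
def proj(n,X,tcp=None,rot=None):
    c=get_calibration(n); K=np.array([[c["fx"],0,c["cx"]],[0,c["fy"],c["cy"]],[0,0,1]])
    if n=="wrist":
        from scipy.spatial.transform import Rotation as Ro
        T=np.eye(4);T[:3,:3]=Ro.from_euler("xyz",rot,degrees=True).as_matrix();T[:3,3]=tcp
        W=np.linalg.inv(T@c["mount"]);R,t=W[:3,:3],W[:3,3]
    else: R,t=c["R"],c["t"]
    return cv2.projectPoints(np.atleast_2d(np.asarray(X,float)),cv2.Rodrigues(R)[0],t,K,c["D"])[0][:,0]
def ray(n,px,z,tcp=None,rot=None):
    c=get_calibration(n); K=np.array([[c["fx"],0,c["cx"]],[0,c["fy"],c["cy"]],[0,0,1]])
    R,t=c["R"],c["t"]
    u=cv2.undistortPoints(np.array([[px]],float),K,c["D"])[0,0]
    d=R.T@np.array([u[0],u[1],1]); o=-R.T@t
    return o+d*(z-o[2])/d[2]
def h2w(p,P):
    x,y,a=p[:3];c,s=np.cos(a),np.sin(a);P=np.atleast_2d(P)
    return np.c_[x+c*P[:,0]-s*P[:,1],y+s*P[:,0]+c*P[:,1],P[:,2]]
E
cat > fit.py <<'E'
from h import *
from scipy.optimize import least_squares
S=[((238,460),(-62,150,3)),((100,353),(38,150,6)),((640,178),(-67,-110,46)),((490,97),(43,-110,46)),((278,373),(-50,'e',30)),((350,133),('l','j',59)),((522,222),('n','j',59))]
D=[((85,188),(-62,150,6)),((205,78),(38,150,6)),((470,483),(-67,-110,46)),((605,322),(43,-110,46)),((133,184),(-50,'e',30)),((455,183),('l','j',59)),((310,333),('n','j',59))]
def res(p,full=False):
    sub={'e':p[3],'j':p[4],'l':-12+52,'n':-12-52}
    r=[]
    for n,L,o in(("scene",S,(190,150)),("side",D,(170,180))):
        P=[[sub.get(v,v) for v in q] for _,q in L]
        px=np.array([[o[0]+u/3.75,o[1]+v/3.75] for (u,v),_ in L])
        r.append(proj(n,h2w(p,P))-px)
    return np.array(r) if full else np.ravel(r)
g=ray("scene",(290,230),10);print(g)
best=min((least_squares(res,[g[0],g[1],a,140,-25],loss="soft_l1",x_scale=[50,50,.3,50,50]) for a in np.arange(-3,3.2,.5)),key=lambda f:f.cost)
p=best.x;print(best.cost,p.round(3),np.degrees(p[2]),"q=",p[4]+35);print(res(p,True).round(1).tolist())
np.save("p.npy",p)
for k,a,b,z in[("reel",(256,200),(294,216),18),("flux",(279,188),(325,233),9),("tip",(216,271),(191,206),12),("tab",(295,226),(233,249),50)]:
    print(k,ray("scene",a,z).round(),ray("side",b,z).round())
print("tab",h2w(p,[-50,p[4]+85,53]))
E
python3 fit.py
```

```text
[491.07493482 117.37857989  10.        ]
23.50016612899036 [ 5.15054e+02  8.93810e+01  1.61000e-01  1.19022e+02 -1.51470e+01] 9.24290635187535 q= 19.852767109241974
[[[0.4, 2.0], [-0.6, 0.1], [3.9, -2.6], [-0.0, -2.6], [-0.5, 0.0], [3.3, -1.2], [-0.5, -2.1]], [[-0.5, 1.0], [3.3, 0.3], [-3.0, -2.0], [0.9, -2.7], [0.5, 0.3], [-1.0, 1.7], [-1.2, -0.7]]]
reel [598. 123.  18.] [604. 122.  18.]
flux [624.  53.   9.] [628.  58.   9.]
tip [459. 278.  12.] [460. 277.  12.]
tab [450. 137.  50.] [455. 120.  50.]
tab [[454.48324855 150.29622407  53.        ]]
```

```bash
python3 - <<'E'
from h import *
goto([490,100,230],[180,0,99])
o=get_obs();print(o["tcp_pos"],o["ee_rot"],o["t"])
im=get_image("wrist");cv2.imwrite("pics/b.png",im[:,:,::-1])
np.savez("b.npz",tcp=o["tcp_pos"],rot=o["ee_rot"])
for k in ["release_tab","jaw_face","phone","end_stop"]:
    r=spot_in(k,"wrist"); print(k,[(x["score"],[round(v) for v in x["extent"]]) for x in r[:2]])
a=im[:,:,::-1]
cv2.imwrite("pics/b2.png",cv2.resize(a[120:330,110:400],None,fx=2.75,fy=2.75,interpolation=cv2.INTER_CUBIC))
E
```

```text
[489.98630268 100.61865436 230.05184892] [ 1.79991092e+02 -1.44177322e-02  9.90477346e+01] 3.5583
release_tab [(0.72, [257, 249, 42, 44]), (0.71, [274, 153, 71, 20])]
jaw_face [(0.86, [270, 184, 90, 94])]
phone [(0.6, [194, 192, 36, 46])]
end_stop [(0.57, [248, 185, 218, 94])]
```

View pics/b.png

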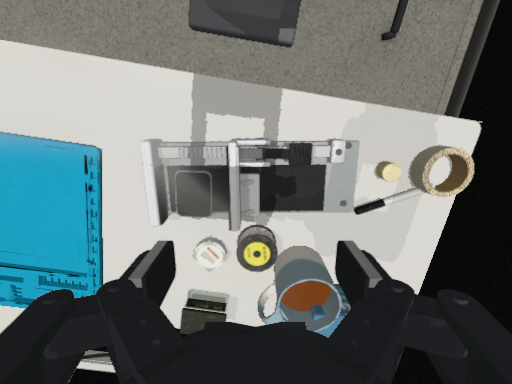

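View pics/b2.png

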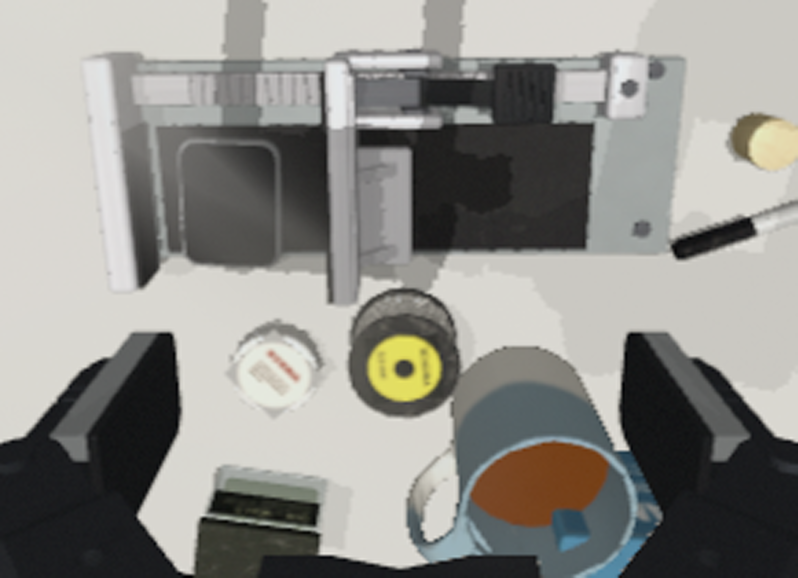

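The overhead view shows the tab at about (301,154), the end stop at about (338,150), and the sliding jaw edge at column ~229. The phone sits between the jaws and the reel is close to the far end of the sliding jaw. I'll refit with this view included.

```bash
cat > fit2.py <<'E'
from h import *
from scipy.optimize import least_squares
exec(open("fit.py").read().split("g=ray")[0])
b=np.load("b.npz")
W=[((113,57),(-67,-110,46)),((137,290),(43,-110,46)),((685,57),(-62,150,6)),((670,252),(38,150,6)),((628,83),(-50,'e',30)),((328,62),('n','j',59)),((330,301),('l','j',59)),((525,93),(-50,'t',53))]
def resw(p):
    sub={'e':p[3],'j':p[4],'l':-12+52,'n':-12-52,'t':p[4]+85}
    P=[[sub.get(v,v) for v in q] for _,q in W]
    px=np.array([[110+u/2.75,120+v/2.75] for (u,v),_ in W])
    return proj("wrist",h2w(p,P),b["tcp"],b["rot"])-px
for w in (1,0):
  f=least_squares(lambda p:np.r_[w*res(p)*.7,resw(p).ravel()],np.load("p.npy")[:5],loss="soft_l1",x_scale=[50,50,.3,50,50])
  p=f.x;print(f.cost,p.round(3),np.degrees(p[2]),"q",p[4]+35);print(resw(p).round(1).tolist());print(res(p,True).round(1).tolist())
  print("tab",h2w(p,[-50,p[4]+85,53]),"face",h2w(p,[-12,p[4],44]))
  np.save(f"p{w}.npy",p)
E
python3 fit2.py
```

```text
20.971362859351 [ 5.14528e+02  9.16370e+01  1.62000e-01  1.17140e+02 -1.77400e+01] 9.272351787918364 q 17.260189422702283
[[-0.4, -1.1], [0.4, 0.8], [-0.6, -0.7], [-2.3, -0.3], [-0.1, 1.4], [-1.3, 0.4], [0.7, -1.7], [0.5, 0.4]]
[[[-0.7, 2.7], [-1.6, 0.7], [3.2, -2.1], [-0.8, -2.2], [-0.6, 0.2], [3.5, -1.2], [-0.3, -2.1]], [[-1.3, 0.5], [2.4, -0.3], [-4.1, -2.8], [-0.2, -3.4], [0.3, 0.2], [-0.9, 1.8], [-1.1, -0.5]]]
tab [[454.34431032 149.96215443  53.        ]] face [[505.54363189  72.19564833  44.        ]]
5.300708951954269 [ 5.14424e+02  9.22890e+01  1.61000e-01  1.16593e+02 -1.85520e+01] 9.245974995787005 q 16.447668203881975
[[0.2, -1.1], [0.9, 0.8], [-0.1, -0.6], [-1.9, -0.3], [0.0, 1.4], [-1.4, 0.4], [0.6, -1.7], [0.4, 0.4]]
[[[-1.0, 2.8], [-1.9, 0.8], [3.0, -2.0], [-1.0, -2.0], [-0.7, 0.2], [3.5, -1.2], [-0.2, -2.2]], [[-1.5, 0.2], [2.2, -0.4], [-4.5, -3.1], [-0.5, -3.6], [0.2, 0.2], [-0.8, 1.8], [-1.1, -0.5]]]
tab [[454.39744306 149.84007504  53.        ]] face [[505.56095847  72.05000697  44.        ]]
```

```bash
cat > press.py <<'E'
from h import *
p=np.load("p1.npy"); A=[180,0,float(np.degrees(p[2]))]
def H(x,y,z): return h2w(p,[x,y,z])[0].tolist()
if __name__=="__main__":
    grip(0)
    print(get_obs()["t"])
    ty=p[4]+85+2
    goto(H(-50,ty,90),A)
    print(get_obs()["t"],get_obs()["grip_width"])
    move_l(H(-50,ty,60),speed=100)
    wait(.2)
    f0=get_obs()["wrist_force"]
    for k in range(18):
        z=57-1.5*k
        y=ty+max(0,(53-z))*7/15*0.7
        move_l(H(-50,y,z),speed=40)
        o=get_obs();f=o["wrist_force"]-f0
        print(round(o["t"],2),z,o["tcp_pos"].round(1),f.round(1))
        if abs(f[2])>25: break
        if z<37: break
    im=get_image("scene");cv2.imwrite("pics/c.png",cv2.resize(im[150:310,190:390,::-1],None,fx=3.75,fy=3.75,interpolation=cv2.INTER_CUBIC))
    im=get_image("side");cv2.imwrite("pics/c2.png",cv2.resize(im[180:340,170:370,::-1],None,fx=3.75,fy=3.75,interpolation=cv2.INTER_CUBIC))
E
python3 press.py
```

```text
4.575
6.0667 0.027267113253268027
6.97 57.0 [453.9 151.9  57. ] [ 0.1  0.1 -0.2]
7.22 55.5 [453.9 151.9  55.3] [-0.1  0.6 -0.4]
7.47 54.0 [453.9 151.9  53.9] [-0.9 -0.5 -0. ]
7.72 52.5 [453.9 152.1  52.4] [0.3 0.3 0.2]
7.97 51.0 [453.8 152.6  50.9] [ 0.5 -0.4  0.1]
8.22 49.5 [453.7 153.1  49.4] [-0.  -0.2 -0.7]
8.47 48.0 [454.  153.6  48.1] [ 0.6 -0.4  0.3]
8.72 46.5 [453.3 154.   46.2] [ 0.1 -1.   0. ]
8.97 45.0 [453.3 154.5  44.7] [1.  0.3 0. ]
9.22 43.5 [453.3 155.   43.3] [ 0.5 -0.1 -0.7]
9.47 42.0 [453.3 155.5  41.9] [-0.3 -0.4 -0. ]
9.72 40.5 [453.2 156.   40.4] [-0.7 -0.3 -0.5]
9.97 39.0 [453.6 156.6  39.2] [-0.5  0.9  1. ]
10.22 37.5 [453.8 156.8  38.6] [-5.2 -1.8  8.3]
10.47 36.0 [454.  157.   38.1] [-8.2 -3.3 15.3]
```

View pics/c.png

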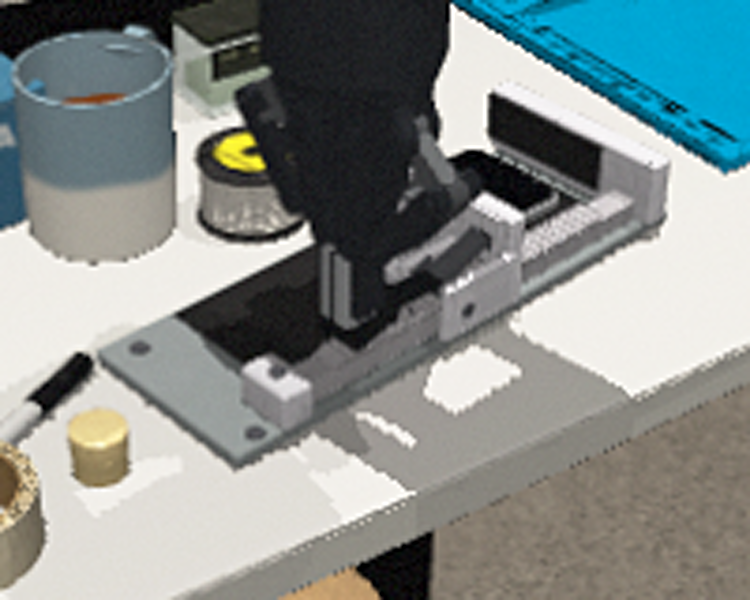

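View pics/c2.png

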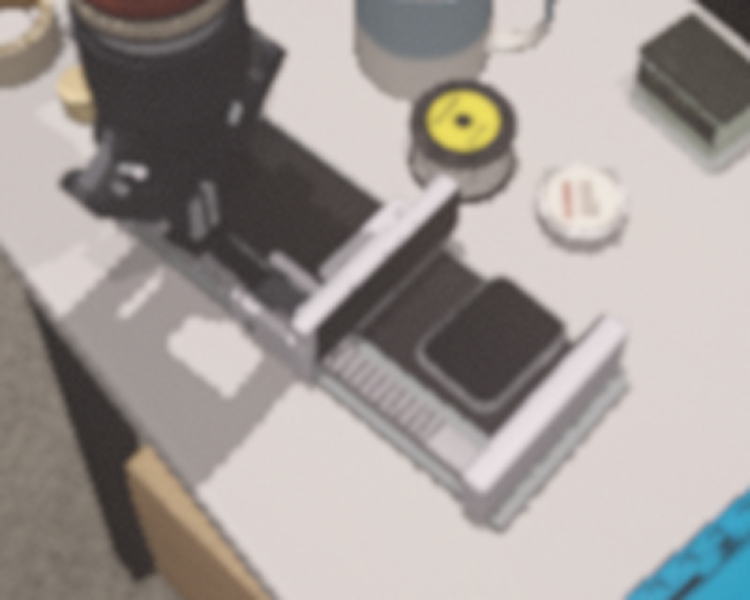

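Contact only showed at TCP z≈39, which is near the tab's fully-down height. I'll raise the arm and check whether the lever is actually down.

```bash
python3 - <<'E'
from press import *
o=get_obs();print(o["t"],o["tcp_pos"],o["wrist_force"])
q=o["tcp_pos"];move_l([q[0],q[1],110],speed=150)
o=get_obs();print(o["t"],o["tcp_pos"],o["wrist_force"])
im=get_image("wrist");cv2.imwrite("pics/d3.png",im[:,:,::-1])
np.savez("d.npz",tcp=o["tcp_pos"],rot=o["ee_rot"])
im=get_image("scene");cv2.imwrite("pics/d.png",cv2.resize(im[190:270,240:340,::-1],None,fx=7,fy=7,interpolation=cv2.INTER_CUBIC))
im=get_image("side");cv2.imwrite("pics/d2.png",cv2.resize(im[200:310,180:290,::-1],None,fx=5,fy=5,interpolation=cv2.INTER_CUBIC))
a=cv2.imread("pics/a_scene.png");cv2.imwrite("pics/a3.png",cv2.resize(a[190:270,240:340],None,fx=7,fy=7,interpolation=cv2.INTER_CUBIC))
E
```

```text
10.5667 [454.0111673 157.0428711  38.1041222] [-2.99575016 -3.1779943  14.95002137]
11.2083 [453.30777245 156.90271424 109.1664332 ] [-0.68072042 -0.21807526  0.05831224]
```

View pics/d.png

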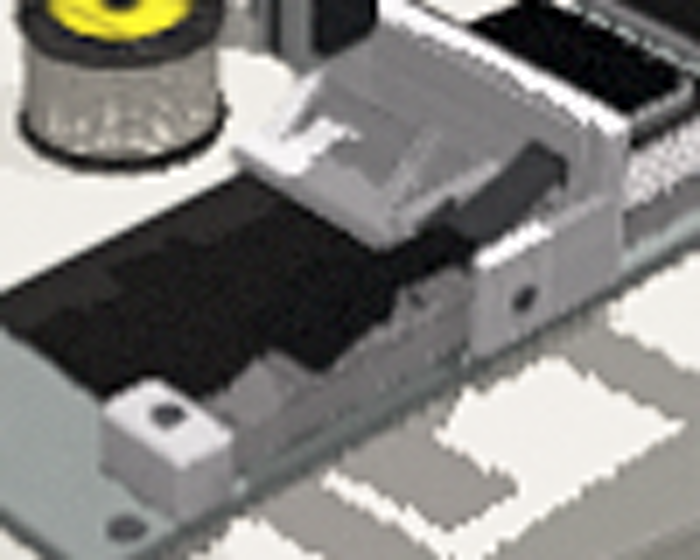

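View pics/a3.png

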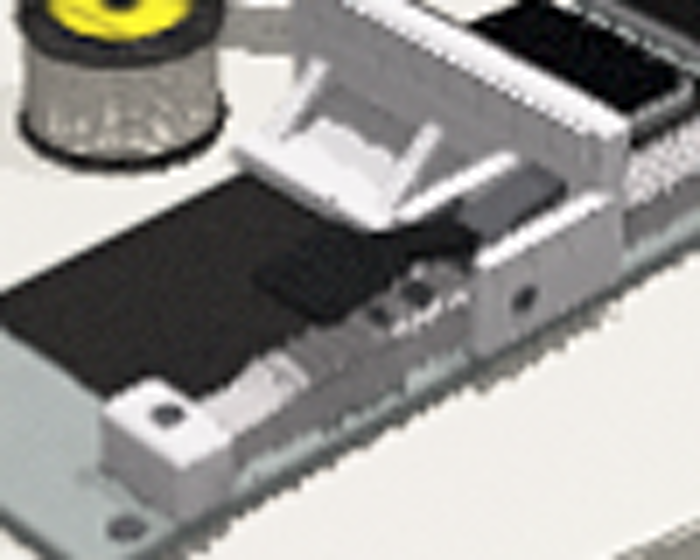

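View pics/d3.png

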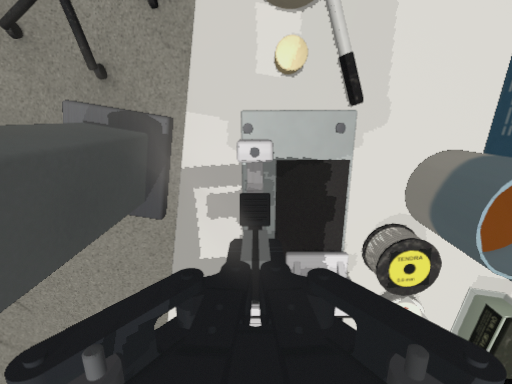

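```bash
python3 - <<'E'
from press import *
d=np.load("d.npz")
up=[H(-50,p[4]+85,53)];dn=[H(-50,p[4]+92,38)];mid=[H(-50,p[4]+87.5,48)]
for n in("scene","side","wrist"):
    print(n,*[proj(n,x,d["tcp"],d["rot"]).round(1) for x in(up,mid,dn)], proj(n,[H(-50,p[3],30)],d["tcp"],d["rot"]).round(1))
a=cv2.imread("pics/d3.png")[130:270,200:380];cv2.imwrite("pics/d4.png",cv2.resize(a,None,fx=4,fy=4,interpolation=cv2.INTER_CUBIC))
E
```

```text
scene [[286.7 225.7]] [[285.5 228.8]] [[283.4 234.9]] [[263.5 249.6]]
side [[223.  237.4]] [[222.2 238.1]] [[221.  239.7]] [[205.7 229.3]]
wrist [[254.1 220.4]] [[254.1 215.1]] [[254.2 205.8]] [[254.1 152.4]]
```

View pics/d2.png

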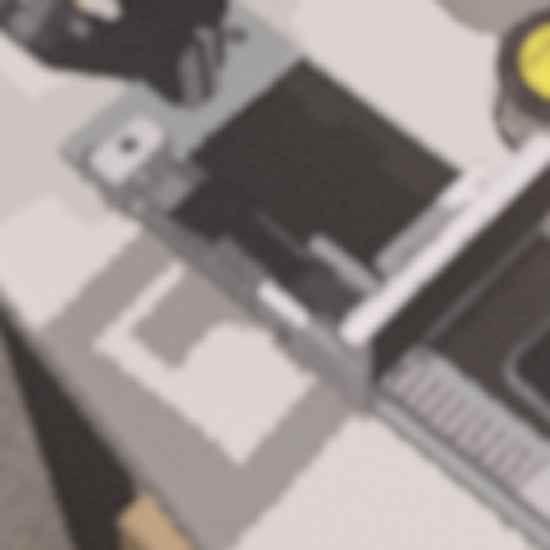

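View pics/d4.png

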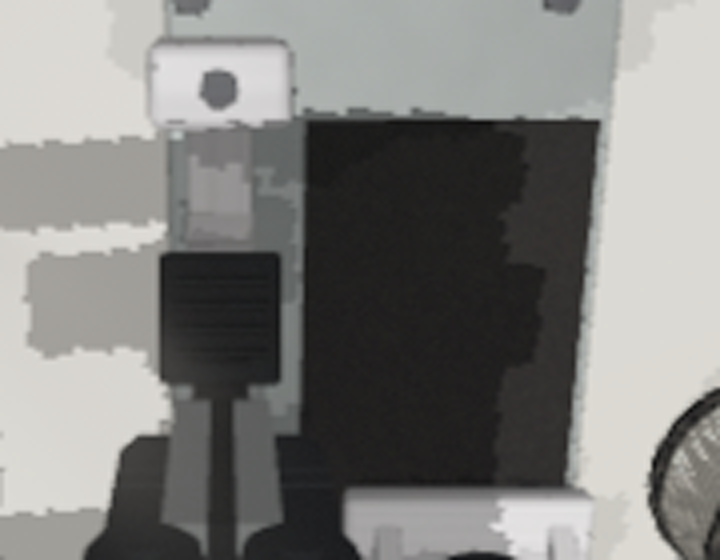

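The tab measures down: its centre is at (255,209) in the wrist view, where fully up predicts row 220 and fully down 206. The lever's rear end has also risen in the scene view, and the jaw hasn't moved. Before pushing, I'll check clearance to the mug.

```bash
python3 - <<'E'
from press import *
def w2h(w):
    x,y,a=p[:3];c,s=np.cos(a),np.sin(a);d=np.array(w[:2])-[x,y];return (c*d[0]+s*d[1]).round(),(-s*d[0]+c*d[1]).round()
print("mug base",w2h(ray("scene",(215,219),0)),"mug side base",w2h(ray("side",(280,204),0)),"rim",w2h(ray("side",(284,165),90)))
print("reel",w2h(ray("scene",(256,200),18)))
for y in(-45,45):
    for z in (110,36): print(y,z,solve_ik(H(-22,y,z),A))
E
```

```text
mug base (np.float64(109.0), np.float64(99.0)) mug side base (np.float64(108.0), np.float64(65.0)) rim (np.float64(133.0), np.float64(78.0))
reel (np.float64(87.0), np.float64(17.0))
-45 110 [-3.02397726e+00  5.66900150e+00  1.14350403e+02 -2.54444375e-14
  5.99805960e+01 -1.22963290e+01]
-45 36 [-3.02397726e+00  1.28005832e+01  1.15969929e+02 -2.54444375e-14
  5.12294876e+01 -1.22963290e+01]
45 110 [ 7.26921986e+00  5.82974002e+00  1.14173480e+02 -2.54444375e-14
  5.99967796e+01 -2.00313193e+00]
45 36 [ 7.26921986e+00  1.29439615e+01  1.15789936e+02 -2.54444375e-14
  5.12661021e+01 -2.00313193e+00]
```

```bash
python3 - <<'E'
from press import *
X=-28
move_l(H(X,-46,110),speed=150)
move_l(H(X,-46,36),speed=120)
wait(.15);o=get_obs();f0=o["wrist_force"];print(o["t"],o["tcp_pos"],f0)
hy=np.array(H(0,1,0))-np.array(H(0,0,0))
last=0
for y in [-36,-33,-30,-27,-24,-20,-10]:
    move_l(H(X,y,36),speed=60);o=get_obs();f=(o["wrist_force"]-f0)
    print(round(o["t"],2),y,round(float(f@hy),1),f.round(1))
    if f@hy<-15: break
im=get_image("side");cv2.imwrite("pics/e2.png",cv2.resize(im[180:340,170:370,::-1],None,fx=3.75,fy=3.75,interpolation=cv2.INTER_CUBIC))
E
```

```text
13.2417 [495.40846624  41.7228531   37.12579739] [-0.16533048  0.5474951  -0.62750567]
13.56 -36 -0.1 [-0.9 -0.3  0.8]
13.81 -33 -1.0 [ 0.4 -0.9 -0.1]
14.06 -30 -1.9 [ 1.  -1.7  0.8]
14.31 -27 -2.7 [ 0.4 -2.6 -0.4]
14.56 -24 -2.4 [ 0.3 -2.4  1.1]
14.81 -20 -2.0 [ 0.2 -2.   0.1]
15.12 -10 -0.2 [ 0.1 -0.2  0.5]
```

View pics/e2.png

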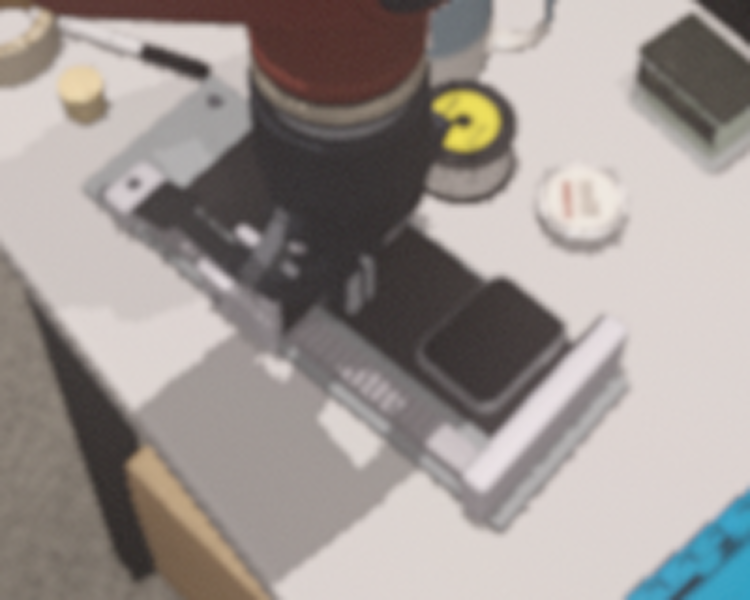

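The jaw slides freely at about 2–3 N and the release stays down. I'll keep pushing until it reaches the stop.

```bash
python3 - <<'E'
from press import *
X=-28
hy=np.array(H(0,1,0))-np.array(H(0,0,0)); f0=np.array([-.17,.55,-.6])
for y in [5,20,30,36]+list(range(38,62,1)):
    move_l(H(X,y,36),speed=60);o=get_obs();f=(o["wrist_force"]-f0)
    print(round(o["t"],2),y,round(float(f@hy),1),o["tcp_pos"].round(1))
    if y>30 and f@hy<-18: break
wait(.4);print(get_obs()["wrist_force"])
im=get_image("side");cv2.imwrite("pics/f2.png",cv2.resize(im[180:340,170:370,::-1],None,fx=3.75,fy=3.75,interpolation=cv2.INTER_CUBIC))
E
```

```text
15.57 5 -0.5 [485.9  92.9  36. ]
15.97 20 -0.7 [483.5 107.7  36. ]
16.29 30 -0.1 [481.9 117.4  36. ]
16.54 36 -0.4 [481.  123.2  36. ]
16.79 38 -0.8 [480.8 124.6  36. ]
17.04 39 -2.4 [480.6 125.4  36. ]
17.29 40 -3.0 [480.5 126.6  36. ]
17.54 41 -2.8 [480.3 127.7  36. ]
17.79 42 -2.3 [480.1 128.7  36. ]
18.04 43 -2.1 [479.9 129.7  36. ]
18.29 44 -3.9 [479.8 130.7  36. ]
18.54 45 -4.5 [479.6 131.4  36. ]
18.79 46 -7.6 [479.6 131.4  36. ]
19.04 47 -11.0 [479.7 131.4  36. ]
19.29 48 -14.0 [479.7 131.4  36.1]
19.54 49 -16.9 [479.6 131.5  36.1]
19.79 50 -20.6 [479.6 131.5  36.1]
[  1.67483371 -19.20118688   1.15428273]
```

View pics/f2.png

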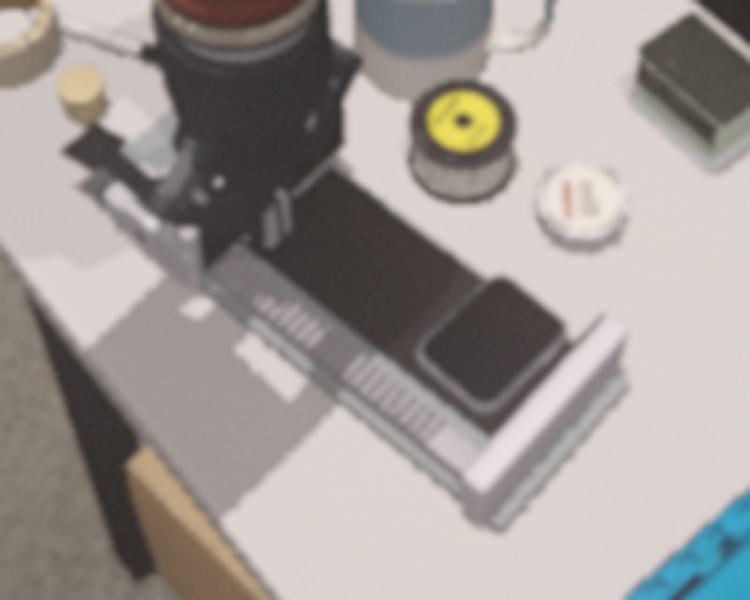

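It hit a hard stop with the face at about y=56 (55 expected). I'll back off, lift and check.

```bash
python3 - <<'E'
from press import *
X=-28
move_l(H(X,15,36),speed=100)
move_l(H(X,5,150),speed=150)
goto(H(-40,-20,240),[180,0,A[2]+90])
o=get_obs();print(o["t"],o["wrist_force"])
im=get_image("wrist");cv2.imwrite("pics/g.png",im[:,:,::-1])
pts=[H(-64,55,59),H(40,55,59),H(-50,147,38),H(-50,140,53)]
print(proj("wrist",pts,o["tcp_pos"],o["ee_rot"]).round(1))
im=get_image("scene");cv2.imwrite("pics/g1.png",cv2.resize(im[150:310,190:390,::-1],None,fx=3.75,fy=3.75,interpolation=cv2.INTER_CUBIC))
E
```

```text
23.1 [ 0.28758772 -0.71541738  0.66505099]
[[318.1 157.4]
 [313.  237.7]
 [386.  165.8]
 [386.  168. ]]
```

View pics/g.png

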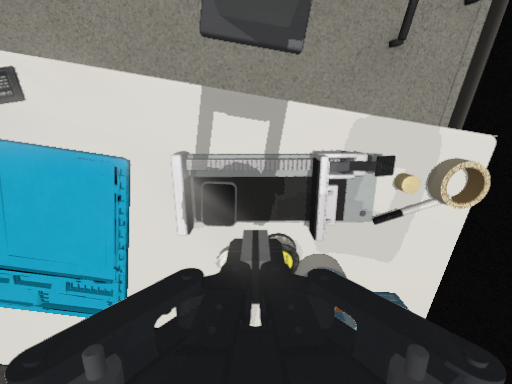

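View pics/g1.png

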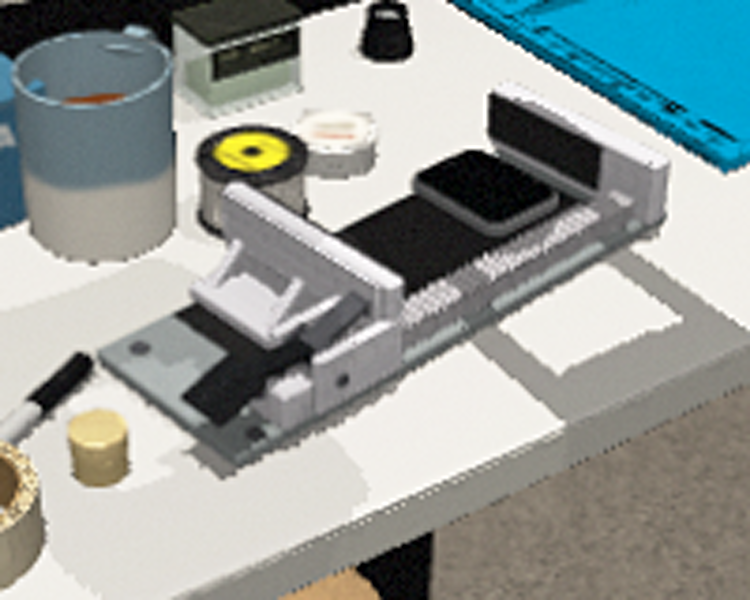

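The jaw is against the end stop: its face edge is at columns 313–318 in the wrist view, as predicted. The lever is down, and the phone, reel and both tins look unmoved.

```bash
python3 -c "
from station import *
sign_off();print(get_obs()['t'])"
```

```text
the job is handed in; nothing more can be done
the job is handed in; nothing more can be done
```

The holder is open and the job is handed in, at about 23 s of the 38 s allowed; sign-off gave no verdict. I pressed the release tab down with closed fingers until it reached its hard stop. Then I pushed the jaw face about 73 mm at 2–3 N, until the force climbed to about 20 N with no further movement at the end stop.

**Last checks:**
- **Jaw:** it stopped with its face at about y = 56 mm in the holder frame (55 mm expected), and the last wrist picture matches the predicted edge position.
- **Release:** the lever still looks down in the last pictures.
- **Phone, reel and tins:** judged by eye in the last scene view, they are where they started.
- **Robot:** it is clear of everything, with no contact force at the wrist.

**What didn't fully agree:**
- **Pressing force:** the expected 4–8 N never showed while the tab went down. The only force came at about 39 mm, close to the fully-down height, so I confirmed the snap-over from pictures. In those the tab measured slightly above its predicted fully-down position, but well below up.
- **Camera fit:** the scene and side views differed from the fitted holder pose by up to about 4 pixels. The wrist view agreed to within about 2, so I relied on that one.

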